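# Slide the sample carrier into the reader under its leaf spring

### The job

Load the sample carrier into the reader with the fingertips: press the grooved tail of the carrier hard down until the carrier lies on the floor of its channel, and while keeping it pressed slide it under the bridge and the leaf spring until its front is fully home against the end stop. Then let go and move the hand clear. Only press and push the carrier, do not pinch or lift it; do not touch the leaf spring, and leave everything else on the bench where it is.

Things in the scene. Friction and masses are not known exactly. Their poses are not given: they have to be found in the camera images.
- reader: Bench reader, fixed, at a new place and heading each time. Origin: bench level, middle of its grey base (230 x 80 mm); +x is the way the carrier slides in. Straight channel along x, 59 mm wide: floor 25 mm, black side rails' tops 35 mm above the bench. Behind the end stop a white head, x 117 to 207 mm, 130 wide, 75 high. Guide parts are slick (friction about 0.25).
- carrier: Loose flat aluminium plate, 110 x 56 x 8 mm, 0.10 to 0.18 kg, white round sample in its front half, lying in the channel. Origin: centre of its underside; +x to its front. At the start the front is 4 to 24 mm short of the bridge and it rests on the spring step: top 39 mm above the bench, too high for the bridge; pressed fully down 33 mm. Home: centre at x = 52 mm; let go, its tail rises 5 mm.
- pad (a point): Middle of the grooved tail on the carrier's top, 38 mm behind its centre: where the fingertip presses. The tail is 34 mm long, from the rear end to a cross rib (4 mm thick, 50 wide, 6 high; rear face 21 mm behind the carrier's centre) that a fingertip bears against as it slides forward. Tail and rib stay outside the bridge even when home.
- nose (a point): The middle of the carrier's front face, half-way up (55 mm ahead of the carrier's centre, 4 mm above its underside).
- stop (a point): The middle of the end stop's face, x = 107 mm from the reader's origin, 29 mm above the bench; the carrier's nose meets it when fully home.
- step (a joint): How far the spring step (dark steel strip in the channel under the carrier, before the bridge) is pressed down, in m: 0 up, 0.006 fully down, the carrier then lying on the channel floor. It pushes up with about 7 N at the top and 10 N when fully down.
- leaf (a joint): How far the leaf spring is bent up, in rad: 0 free, about 0.15 with the carrier under it. A steel tongue 34 mm wide, fixed behind the bridge, sloping down and forward to a rounded lip at reader x = 97 mm, 29 mm above the bench. It presses down with 3 to 6 N; sliding the pressed carrier under it takes roughly 4 to 12 N of push.
- mortar: Bystander: white ceramic mortar with a pestle in it, 90 mm wide, beside the reader. Origin: centre of its underside.
- amber_bottle: Bystander: brown glass bottle, 48 mm wide, 85 mm high, beside the reader. Origin: centre of its underside.
- weigh_boat: Bystander: white plastic weighing tray, 60 x 60 x 14 mm, beside the reader. Origin: centre of its underside.
- scoop: Bystander: steel spoon, 150 mm long, lying beside the reader, along it. Origin: centre of its underside.
- tape_roll: Bystander: grey tape roll lying flat, 90 mm wide, 25 mm high. Origin: centre of its underside.
- jar: Bystander: white jar, 56 mm wide, 60 mm high. Origin: centre of its underside.
- amber_small: Bystander: small brown bottle, 36 mm wide, 60 mm high. Origin: centre of its underside.
- gate (a point): Reader's bridge, a steel bar across the channel: this point is at the middle of its front lower edge, x = 60 mm from the reader's origin and 35 mm above the bench (10 mm above the channel floor). The bar is 12 mm deep along x, its top 57 mm above the bench.
Things that resemble listed ones, but are neither listed nor needed, are in the scene too. Leave any green or orange look-alike of the carrier alone.

How it is judged:
By the outcome, as a careful person would: the job done as asked, in the order asked, and still so for the second after the job is handed in, with the robot touching nothing.
It also fails if it takes over 45 s, if anything falls off the work surface, if the arm or the gripper's body presses on something with over 40 N, if the wrist force passes 120 N, or if a joint passes its speed limit or range.

### The arm

A 6-joint arm with a two-finger parallel gripper is mounted at the origin on the work surface. World frame = base frame: x ahead of the robot, y to its left, z up, the work surface at z = 0. Lengths are in mm, angles in rad, forces in N, time in s.
With the tool pointing down it reaches from about 250 to 775 mm from the base axis. Payload 4 kg.
Tool frame: the origin (TCP) lies between the finger pads; the fingertips stand 19 mm ahead of it and the grasp point (between the pads) is the TCP; z points along the fingers, y is the direction in which the jaws open and shut (so a half turn about z gives the same grasp; the last joint's range is limited). The gripper opens to 85 mm and grips with 20 to 120 N. Pads are 22 mm wide; open, the fingers measure 114 mm over their backs; the gripper's body (76 mm by 85 mm) begins 54 mm behind the grasp point. The pads swing forward as they close: fully open they stand 13 mm farther back than shut.
Start: joints at [-1.312, 0.087, 1.371, -0, 1.684, -0.103], TCP at [194.675, -514.41, 250.341] pointing down, gripper open.
Joint ranges: [-3.1, 3.1], [-0.76, 2.03], [0.27, 2.55], [-1.08, 4.22], [0.17, 2.65], [-2.57, 2.57]. Speed limits (rad/s): [2.79, 2.79, 3.14, 3.14, 3.14, 3.14].

### API

Orientations are given as a unit quaternion [w, x, y, z].
In Python, from plant import robot gives the robot as it stands.
- The arm moves only by the shell command python3 -m inch 'ROWS'. ROWS is JSON, one flat list of numbers, 5 for each row, row after row: the opening, from 0 (shut) to 1 (fully open), then the shift along the tool's x, y, z in units of 25 mm (1.0 is 25 mm), then the turn about the tool's z in units of 8 degrees (1.0 is 8 degrees). In form: [claw, tx, ty, tz, turn, claw, tx, ty, tz, turn, ...]. A call has 1 to 12 rows; each row is the pose to reach, as a shift and turn from the pose commanded when the call began, along the tool's axes at that moment; what a row does not reach only later rows make up. A row lasts 1/10 s, in which the tool goes at most 50 mm and 8.59 degrees, less where a joint would pass 70% of its speed; a pose out of reach is approached as far as the arm can. A call with a gripper value outside its range is refused whole. The fingers move at their own pace and stop on an object; the grip force is fixed at half the most. Time passes only in rows, so rows that repeat a pose let the fingers close. It gives the time, the measured TCP pose, the force and the opening at its end, in the units of the state.
- robot.state(): the state, without advancing time (a new reading comes with each control period).
- robot.camera(name): name is "scene" or "top"; returns the picture (400x640x3 uint8, red, green, blue); there is no depth.
- robot.camera_info(name): a dict with "fx", "fy", "cx", "cy" (pixels), "view" (4x4, takes a point from world to camera coordinates). Camera axes: x right, y down, z forward; pixel columns grow to the right and rows downward; lengths in mm; the calibration is good to about 2 mm. A picture is of the moment at which its call begins. camera_info takes no time and is no camera call.
- robot.close_job(): hands the job in, once; it reports no verdict.
Trained networks look in the newest picture that a camera, given by its name, has taken for a name from the list of things; names that differ only in an ending like _2 or _b are one class to them, and where a whole thing is asked for, a point or a joint stands for the part that bears it (a point fixed in the world has none). Each returns a list of dicts, best first, with "score" (0 to 1); they miss things now and then, are a little off and sometimes report something else, mostly with a low value. They report only what shows in the picture. A call takes as long as a camera call. They do not tell look-alikes from the thing itself.
- robot.spot_in(camera, thing): "centre" ([column, row] in pixels, amid what is visible of it).
- robot.landmark_of(camera, thing): "centre" ([column, row] in pixels: a listed point, or the origin of a listed thing).
The state is a dict: "t": time; "q": joint angles; "dq": joint speeds; "joint_efforts": joint torques, N m; "tool_pos": TCP position; "orientation": TCP orientation; "ft_force": force on the tool from outside, world axes, zero at the start; "ft_torque": the same for the moment, N m; "grip_width": opening from 0.0 (shut) to 1.0 (fully open).
Only numpy, scipy, OpenCV 4.12 (cv2) and the standard library are available. Lean on these libraries where they do the work, as an engineer would, in place of code of your own. Each camera call takes 0.05 s, during which the arm holds its last target.

## Working session

There is one attempt and no reset: what is moved stays moved. The work goes in short steps, Python scripts to look and compute and a shell command to move; the robot and the scene stay as the last step left them, time stands still between calls to the robot, and variables do not carry over. Pictures are saved under pics/ and viewed, and the job is handed in when it is done.

```bash
ls; mkdir -p pics; python3 - <<'E'
from plant import robot
import cv2
s=robot.state();print(s)
for c in("scene","top"):
    im=robot.camera(c);cv2.imwrite(f"pics/{c}0.png",im[:,:,::-1]);i=robot.camera_info(c);print(c,i)
    for t in("carrier","pad","nose","gate","stop","reader"):
        print(t,[(round(d['score'],2),[round(float(x),1) for x in d['centre']]) for d in robot.landmark_of(c,t)[:3]])
E
```

```text
pics
{'t': 0.0, 'q': array([-1.31210298e+00,  8.79748722e-02,  1.37232220e+00,  4.35835155e-05,
        1.68358175e+00, -1.03108535e-01]), 'dq': array([ 1.82958034e-04,  7.28533977e-05, -8.44095358e-04, -2.04356955e-03,
       -1.39416906e-03, -1.04821113e-04]), 'joint_efforts': array([-4.87251655e-04, -3.51864839e+01, -3.13268960e+01, -5.50426171e-05,
        1.08505299e-02,  1.13262419e-05]), 'tool_pos': array([ 194.56115958, -513.93614387,  249.09374561]), 'orientation': array([-1.14131092e-03,  9.83680919e-01,  1.79918155e-01, -6.72430687e-05]), 'ft_force': array([-0.61862017,  0.12005283,  0.48751182]), 'ft_torque': array([0.04228436, 0.01687134, 0.02124299]), 'grip_width': 1.0012601181942802}
scene {'fx': 446.0872739995504, 'fy': 446.0872739995504, 'cx': 319.76862702686356, 'cy': 196.93043480008652, 'view': array([[-5.17075339e-02,  9.98659698e-01,  2.26685960e-03,
         5.83262971e+01],
       [ 7.85195502e-01,  4.20573995e-02, -6.17818095e-01,
        -3.64631285e+02],
       [-6.17085371e-01, -3.01659221e-02, -7.86317787e-01,
         1.55315436e+03],
       [ 0.00000000e
[... 524 characters left out ...]
'view': array([[ 7.66035186e-02, -9.97061605e-01,  2.40286216e-04,
        -4.92752167e+01],
       [-9.76251693e-01, -7.50536838e-02, -2.03222974e-01,
         5.34506036e+02],
       [ 2.02643859e-01,  1.53330150e-02, -9.79132455e-01,
         1.15764840e+03],
       [ 0.00000000e+00,  0.00000000e+00,  0.00000000e+00,
         1.00000000e+00]])}
carrier [(0.97, [378.2, 143.4]), (0.82, [347.3, 219.5]), (0.57, [421.7, 216.8])]
pad [(0.89, [411.1, 221.0]), (0.86, [391.6, 152.5]), (0.84, [360.5, 216.0])]
nose [(0.89, [442.6, 217.8]), (0.7, [326.1, 226.8]), (0.67, [360.8, 132.5])]
gate [(0.97, [321.2, 231.0]), (0.33, [344.6, 217.9])]
stop [(0.56, [302.2, 236.8])]
reader [(0.78, [339.9, 226.0])]
```

```bash
python3 - <<'E'
import cv2
for c,b in(("scene",(150,120,260,200)),("top",(240,100,260,200))):
    im=cv2.imread(f"pics/{c}0.png");x,y,w,h=b
    cv2.imwrite(f"pics/{c}0z.png",cv2.resize(im[y:y+h,x:x+w],(780,600),interpolation=cv2.INTER_CUBIC))
E
```

```text
(no output)
```

View pics/scene0.png

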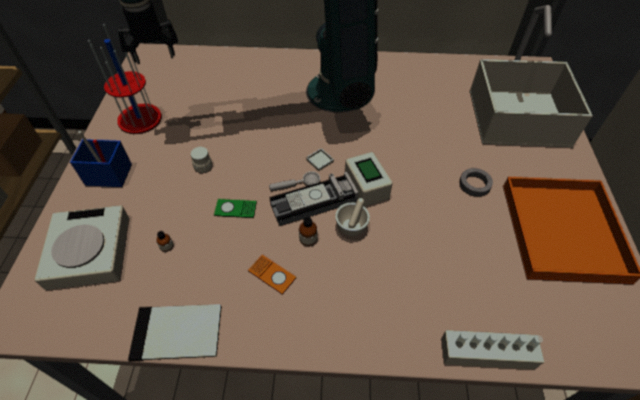

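View pics/top0.png

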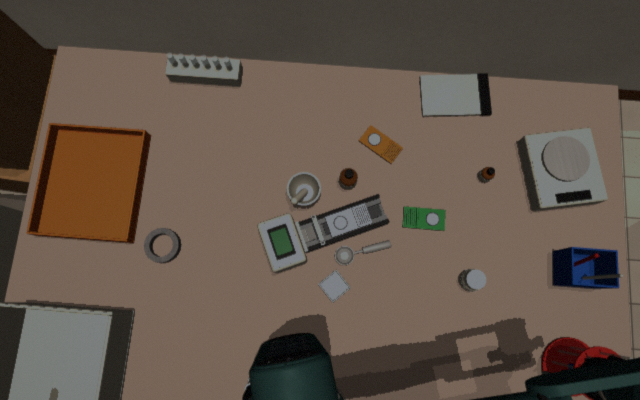

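```bash
sleep 1
```

```text
(no output)
```

View pics/scene0z.png

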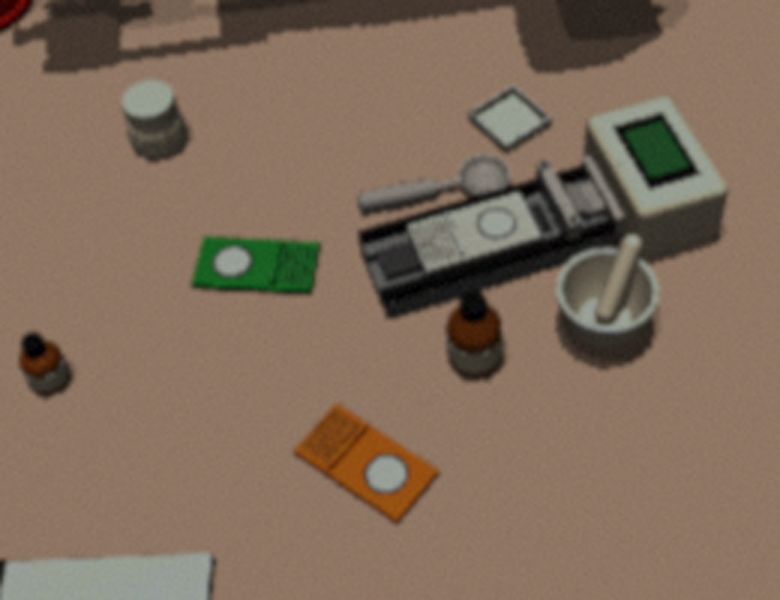

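View pics/top0z.png

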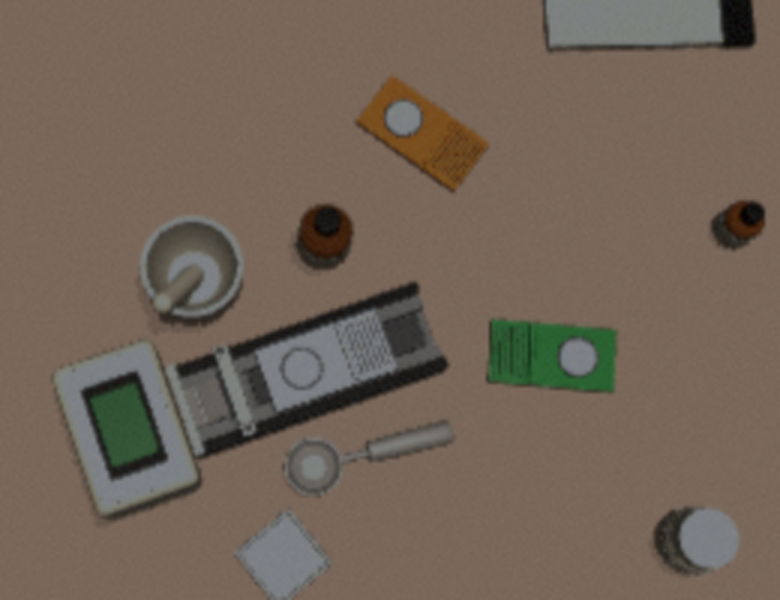

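The pictures show the reader running up-left to down-right in the top view. Its head is at (282,243), the bridge at (321,230) and the carrier at (347,219), with the mortar, bottle and spoon beside it. The green and orange plates are look-alikes.

```bash
cat > h.py <<'E'
import numpy as np
from plant import robot
def bp(c,uv,z):
    i=robot.camera_info(c);V=np.array(i['view']);R,t=V[:3,:3],V[:3,3]
    d=R.T@np.array([(uv[0]-i['cx'])/i['fx'],(uv[1]-i['cy'])/i['fy'],1]);o=-R.T@t
    return o+d*(z-o[2])/d[2]
def pr(c,P):
    i=robot.camera_info(c);V=np.array(i['view']);p=V[:3,:3]@np.array(P)+V[:3,3]
    return np.array([i['fx']*p[0]/p[2]+i['cx'],i['fy']*p[1]/p[2]+i['cy']])
E
python3 - <<'E'
from h import *
from scipy.optimize import least_squares
obs={'scene':dict(gate=(333.6,184.3),stop=(353.3,188),pad=(293.6,199.9),nose=(327.4,191.7),carrier=(307.4,195.9),reader=(315.3,203.4)),
'top':dict(gate=(321.2,231),stop=(302.2,236.8),pad=(360.5,216),nose=(326.1,226.8),carrier=(347.3,219.5),reader=(339.9,226.0))}
Z=dict(gate=35,stop=29,pad=39,nose=35,carrier=31,reader=0)
for c in obs:
    for k,v in obs[c].items(): print(c,k,bp(c,v,Z[k]).round(1))
def pts(p):
    x,y,th,cx=p;u=np.array([np.cos(th),np.sin(th)])
    L=dict(gate=60,stop=107,pad=cx-38,nose=cx+55,carrier=cx,reader=0)
    return {k:np.array([*(np.array([x,y])+L[k]*u),Z[k]]) for k in L}
def f(p):
    P=pts(p);return np.concatenate([pr(c,P[k])-v for c in obs for k,v in obs[c].items()])
r=least_squares(f,[450,0,1.5,-10],loss='soft_l1',x_scale=[10,10,.1,10]);
r2=least_squares(f,[450,0,2.0,-10],loss='soft_l1',x_scale=[10,10,.1,10]);
r=min(r,r2,key=lambda a:a.cost)
print(r.x,r.cost);print(f(r.x).reshape(2,-1,2).round(1));print({k:v.round(1) for k,v in pts(r.x).items()})
E
```

```text
scene gate [446.7   3.4  35. ]
scene stop [452.2  59.   29. ]
scene pad [ 510.9 -103.1   39. ]
scene nose [474.2 -12.8  35. ]
scene carrier [488.8 -67.3  31. ]
scene reader [490.  -45.6   0. ]
top gate [4.647e+02 1.000e-01 3.500e+01]
top stop [446.8  47.8  29. ]
top pad [510.7 -97.8  39. ]
top nose [476.5 -11.6  35. ]
top carrier [500.4 -64.8  31. ]
top reader [486.8 -47.4   0. ]
[488.87513806 -48.4315536    1.97270237 -17.77051744] 15.129162728127527
[[[ 1.   5.2]
  [-3.2 -1.6]
  [ 1.2  0. ]
  [-0.5  0. ]
  [ 0.7  2.1]
  [-1.  -0.3]]

 [[-2.6 -0.5]
  [-0.8 -0.1]
  [ 0.8  0.1]
  [ 0.9  0.9]
  [-0.1  1.7]
  [ 0.4 -0.7]]]
{'gate': array([465.4,   6.8,  35. ]), 'stop': array([447.,  50.,  29.]), 'pad': array([510.7, -99.8,  39. ]), 'nose': array([474.3, -14.2,  35. ]), 'carrier': array([495.8, -64.8,  31. ]), 'reader': array([488.9, -48.4,   0. ])}
```

```bash
cat > ov.py <<'E'
from h import *
import cv2,sys
def overlay(c,src,dst,p,b,s=3,zt=39):
    x,y,th,cx=p;im=cv2.imread(src);X,Y,w,h=b
    im=cv2.resize(im[Y:Y+h,X:X+w],None,fx=s,fy=s,interpolation=cv2.INTER_CUBIC)
    co,si=np.cos(th),np.sin(th)
    def poly(q,z,col):
        P=[pr(c,[x+co*a-si*d,y+si*a+co*d,z]) for a,d in q]
        P=np.array([[(u+.5-X)*s,(v+.5-Y)*s] for u,v in P]).round().astype(int)
        cv2.polylines(im,[P],True,col,1)
    R=lambda a,b,h:[(a,-h),(b,-h),(b,h),(a,h)]
    poly(R(-115,115,40),0,(255,0,0));poly(R(117,207,65),75,(0,255,255));poly(R(60,72,29.5),57,(0,255,0))
    poly(R(cx-55,cx+55,28),zt,(0,0,255));poly(R(cx-25,cx-21,25),zt+6,(255,0,255))
    cv2.imwrite(dst,im)
E
python3 - <<'E'
from ov import *
p=[488.9,-48.4,1.9727,-17.8]
overlay("top","pics/top0.png","pics/top0o.png",p,(250,170,160,120),5)
overlay("scene","pics/scene0.png","pics/scene0o.png",p,(250,130,160,120),5)
E
```

```text
(no output)
```

View pics/top0o.png

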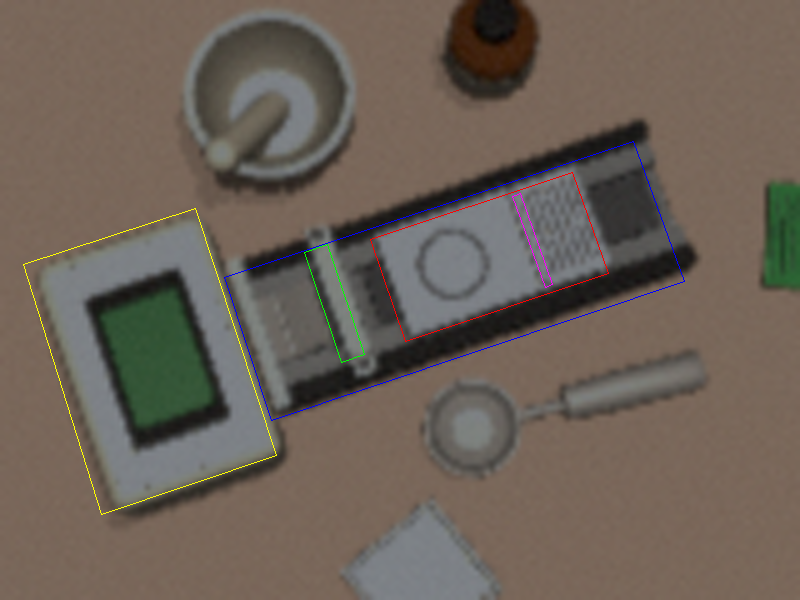

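View pics/scene0o.png

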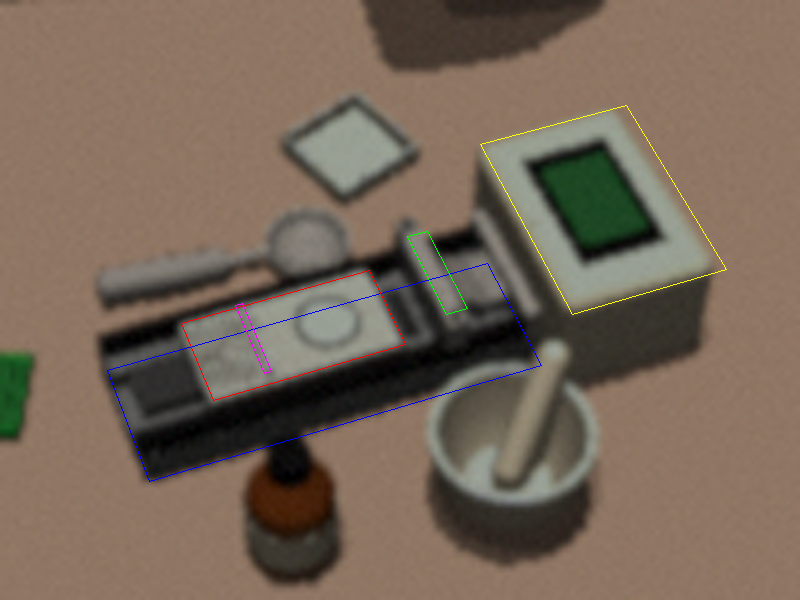

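Overlay check: the carrier outline (red) fits in both views to about 1 mm, and the rails suggest a heading about 0.01 rad larger. Next I'll work out the approach.

```bash
cat >> h.py <<'E'
from scipy.spatial.transform import Rotation as Ro
TH=1.98
U=np.array([np.cos(TH),np.sin(TH),0]);W=np.array([-U[1],U[0],0])
RO=np.array([488.9,-48.4,0])
def tool():
    s=robot.state();q=s['orientation'];return s,Ro.from_quat([q[1],q[2],q[3],q[0]]).as_matrix()
def go(t):
    s,R=tool();d=R.T@(np.array(t)-s['tool_pos']);a=np.arctan2(-R[1,1],-R[0,1])
    print('tool',s['tool_pos'].round(1),'shift units',(d/25).round(3),'turn units',round(np.degrees(a-TH)/8,3),'F',s['ft_force'].round(1))
def loc():
    s,R=tool();d=s['tool_pos']-RO;print('t',round(s['t'],2),'reader x,y,z',round(d@U,1),round(d@W,1),round(d[2],1),'F fwd,lat,up',(s['ft_force']@U).round(1),(s['ft_force']@W).round(1),s['ft_force'][2].round(1),'grip',round(s['grip_width'],3))
E
python3 -c "
from h import *
go([510.7,-99.8,250]);loc()"
```

```text
tool [ 194.7 -514.4  250.4] shift units [ 1.7693e+01 -1.1037e+01  1.3000e-02] turn units -0.339 F [ 0.1  0.5 -0.3]
t 0.7 reader x,y,z -310.5 455.3 250.4 F fwd,lat,up 0.4 -0.3 -0.3 grip 1.0
```

```bash
python3 -m inch '[0,8.85,-5.5,0,-0.34,0,17.69,-11.04,0,-0.34,0,17.69,-11.04,0,-0.34,0,17.69,-11.04,0,-0.34,0,17.69,-11.04,0,-0.34,0,17.69,-11.04,0,-0.34,0,17.69,-11.04,0,-0.34,0,17.69,-11.04,0,-0.34,0,17.69,-11.04,0,-0.34,0,17.69,-11.04,0,-0.34,0,17.69,-11.04,0,-0.34,0,17.69,-11.04,0,-0.34]'; python3 -c "
from h import *
go([510.7,-99.8,100]);loc()"
```

```text
t: 1.9
tool_pos: [511.9, -97.1, 250.0]
orientation: [-0.0, 0.979, 0.206, 0.0]
ft_force: [0.2, -1.0, -0.4]
grip_width: 0.001
tool [511.9 -97.1 250. ] shift units [-0.088  0.084  6.001] turn units 0.036 F [ 0.2 -1.  -0.4]
t 1.9 reader x,y,z -53.8 -1.7 250.0 F fwd,lat,up -1.0 0.2 -0.4 grip 0.001
```

```bash
python3 -m inch '[0,-0.04,0.05,2,0,0,-0.04,0.05,4,0,0,-0.04,0.05,6,0,0,-0.04,0.05,6,0,0,-0.04,0.05,6,0]'; python3 - <<'E'
from h import *
import cv2
go([510.7,-99.8,62]);loc()
im=[]
for c,b in(("scene",(230,90,130,150)),("top",(290,140,130,150))):
    i=robot.camera(c)[:,:,::-1];x,y,w,h=b
    im.append(cv2.resize(i[y:y+h,x:x+w],(400,460),interpolation=cv2.INTER_CUBIC))
cv2.imwrite("pics/a1.png",np.hstack(im))
E
```

```text
t: 2.4
tool_pos: [509.6, -102.0, 100.5]
orientation: [-0.0, 0.979, 0.203, -0.001]
ft_force: [0.3, 0.1, 1.9]
grip_width: 0.004
tool [ 509.6 -102.   100.5] shift units [ 0.078 -0.062  1.54 ] turn units -0.008 F [0.3 0.1 1.9]
t 2.4 reader x,y,z -57.4 2.3 100.5 F fwd,lat,up -0.1 -0.3 1.9 grip 0.004
```

View pics/a1.png

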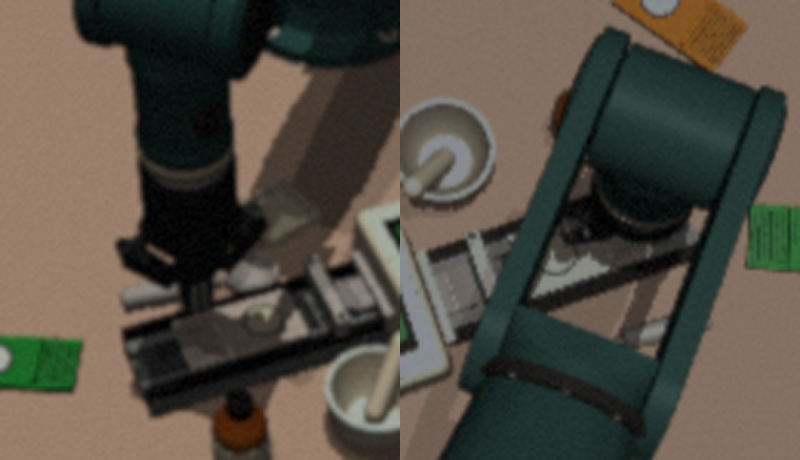

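The left view shows the shut fingers above the grooved tail, around (195,300). The flared linkages sit well above the bridge height. Next I'll lower to just above contact.

```bash
python3 -c "
from h import *
go(RO+U*-52+np.array([0,0,64]));loc()"
```

```text
tool [ 512.6 -102.6  104.4] shift units [-0.014 -0.294  1.613] turn units -0.005 F [ 0.6 -0.   0.4]
t 2.5 reader x,y,z -59.2 -0.1 104.4 F fwd,lat,up -0.3 -0.5 0.4 grip 0.003
```

```bash
python3 -m inch '[0,0,-0.1,0.4,0,0,0,-0.2,0.9,0,0,0,-0.2,1.3,0,0,0,-0.2,1.4,0,0,0,-0.2,1.4,0,0,0,-0.2,1.4,0]'; python3 -c "
from h import *
for i in range(3):
  robot.camera('top');go(RO+U*-52+np.array([0,0,58]));loc()"
```

```text
t: 3.1
tool_pos: [508.3, -96.7, 65.3]
orientation: [0.0, 0.979, 0.203, 0.0]
ft_force: [0.1, 0.6, 0.1]
grip_width: 0.001
tool [508.5 -96.8  65.6] shift units [ 0.05  -0.009  0.305] turn units 0.001 F [-0.6 -1.1  0.1]
t 3.15 reader x,y,z -52.2 1.3 65.6 F fwd,lat,up -0.8 1.0 0.1 grip 0.003
tool [508.6 -96.8  65.8] shift units [ 0.048 -0.011  0.311] turn units 0.001 F [-0.1  0.1  0.9]
t 3.2 reader x,y,z -52.3 1.2 65.8 F fwd,lat,up 0.1 0.0 0.9 grip 0.002
tool [508.6 -96.9  65.8] shift units [ 0.049 -0.011  0.311] turn units 0.001 F [-0.1 -0.3  0.8]
t 3.25 reader x,y,z -52.3 1.2 65.8 F fwd,lat,up -0.2 0.2 0.8 grip -0.001
```

```bash
python3 -m inch '[0,0.04,0,0.15,0,0,0.04,0,0.3,0,0,0.04,0,0.4,0,0,0.04,0,0.45,0,0,0.04,0,0.45,0]'; python3 -c "
from h import *
loc()"
```

```text
t: 3.75
tool_pos: [509.5, -96.4, 55.0]
orientation: [0.0, 0.979, 0.203, 0.0]
ft_force: [-1.4, 0.4, 6.6]
grip_width: -0.002
t 3.75 reader x,y,z -52.3 0.2 55.0 F fwd,lat,up 0.9 1.1 6.6 grip -0.002
```

```bash
python3 -m inch '[0,0,0,0.06,0,0,0,0,0.12,0,0,0,0,0.16,0,0,0,0,0.2,0,0,0,0,0.2,0]'; python3 -c "
from h import *
loc()"
```

```text
t: 4.25
tool_pos: [510.7, -96.7, 52.0]
orientation: [0.001, 0.979, 0.203, 0.002]
ft_force: [-2.2, 1.4, 12.4]
grip_width: -0.001
t 4.25 reader x,y,z -53.0 -0.8 52.0 F fwd,lat,up 2.1 1.5 12.4 grip -0.001
```

```bash
python3 -m inch '[0,0,0,0.08,0,0,0,0,0.16,0,0,0,0,0.24,0,0,0,0,0.24,0]'; python3 - <<'E'
from h import *
import cv2
loc()
im=[]
for c,b in(("scene",(260,140,130,100)),):
    i=robot.camera(c)[:,:,::-1];x,y,w,h=b
    im.append(cv2.resize(i[y:y+h,x:x+w],(780,600),interpolation=cv2.INTER_CUBIC))
cv2.imwrite("pics/a2.png",np.hstack(im))
E
```

```text
t: 4.65
tool_pos: [511.1, -97.1, 51.9]
orientation: [0.002, 0.979, 0.203, 0.002]
ft_force: [-14.3, 2.5, 39.6]
grip_width: 0.005
t 4.65 reader x,y,z -53.5 -1.0 51.9 F fwd,lat,up 8.0 12.1 39.6 grip 0.005
```

View pics/a2.png

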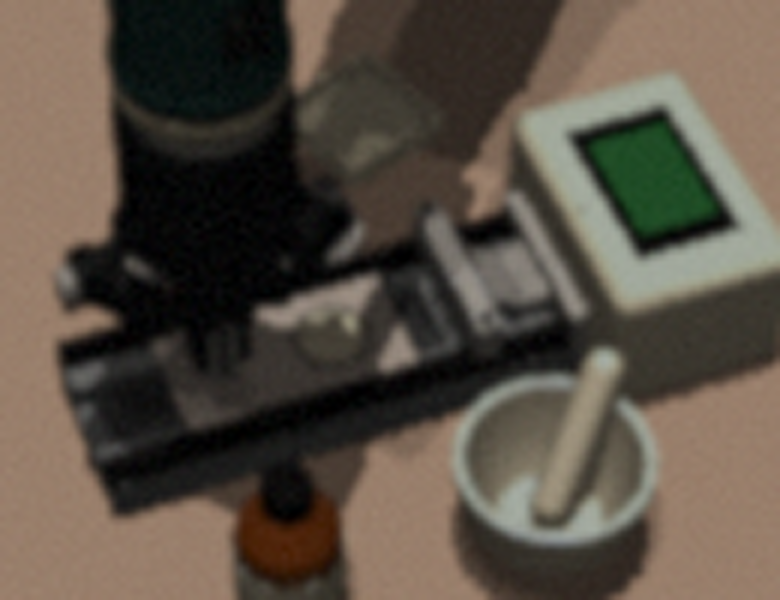

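The pictured carrier lies flat in the channel. TCP z held at 51.9 mm while the force rose, so it's on the floor. I'll ease the force slightly and start sliding.

```bash
python3 -m inch '[0,-0.08,-0.1,-0.06,0,0,-0.1,-0.25,-0.06,0,0,-0.1,-0.45,-0.06,0,0,-0.1,-0.65,-0.06,0,0,-0.1,-0.85,-0.06,0,0,-0.1,-1.0,-0.06,0,0,-0.1,-1.0,-0.06,0]'; python3 - <<'E'
from h import *
import cv2
loc()
im=[]
for c,b in(("scene",(260,140,130,100)),):
    i=robot.camera(c)[:,:,::-1];x,y,w,h=b
    im.append(cv2.resize(i[y:y+h,x:x+w],(780,600),interpolation=cv2.INTER_CUBIC))
cv2.imwrite("pics/a3.png",np.hstack(im))
E
```

```text
t: 5.4
tool_pos: [502.3, -77.8, 51.9]
orientation: [0.006, 0.979, 0.203, 0.006]
ft_force: [-2.0, -5.8, 22.3]
grip_width: -0.004
t 5.4 reader x,y,z -32.3 -0.6 51.9 F fwd,lat,up -4.5 4.1 22.3 grip -0.004
```

View pics/a3.png

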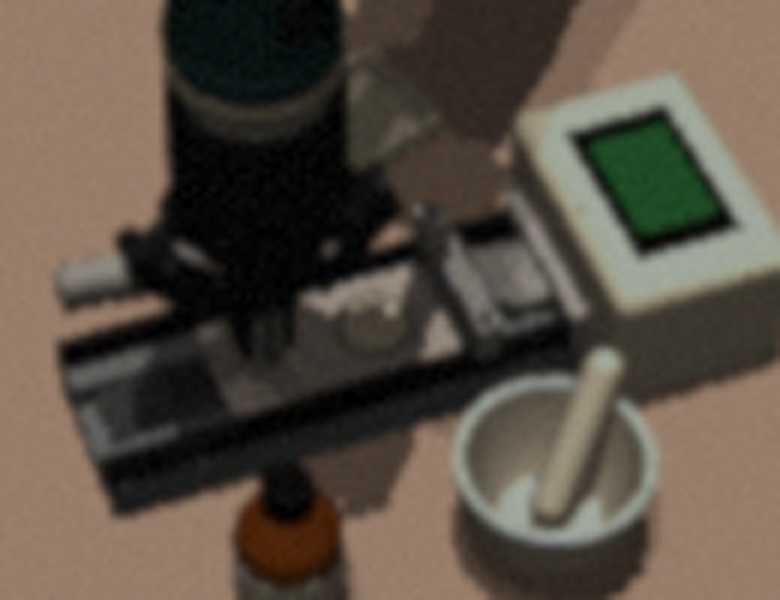

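The carrier travelled with the finger and its nose is now at the bridge, about (450,330). I'll continue.

```bash
python3 -m inch '[0,0,-0.1,0.08,0,0,0,-0.25,0.08,0,0,0,-0.4,0.08,0,0,0,-0.55,0.08,0,0,0,-0.7,0.08,0,0,0,-0.85,0.08,0,0,0,-1.0,0.08,0,0,0,-1.0,0.08,0]'; python3 - <<'E'
from h import *
import cv2
loc()
im=[]
for c,b in(("scene",(260,140,130,100)),):
    i=robot.camera(c)[:,:,::-1];x,y,w,h=b
    im.append(cv2.resize(i[y:y+h,x:x+w],(780,600),interpolation=cv2.INTER_CUBIC))
cv2.imwrite("pics/a4.png",np.hstack(im))
E
```

```text
t: 6.25
tool_pos: [493.1, -56.7, 51.9]
orientation: [0.008, 0.979, 0.203, 0.006]
ft_force: [-5.4, -9.3, 31.6]
grip_width: -0.001
t 6.25 reader x,y,z -9.3 -0.5 51.9 F fwd,lat,up -6.4 8.7 31.6 grip -0.001
```

View pics/a4.png

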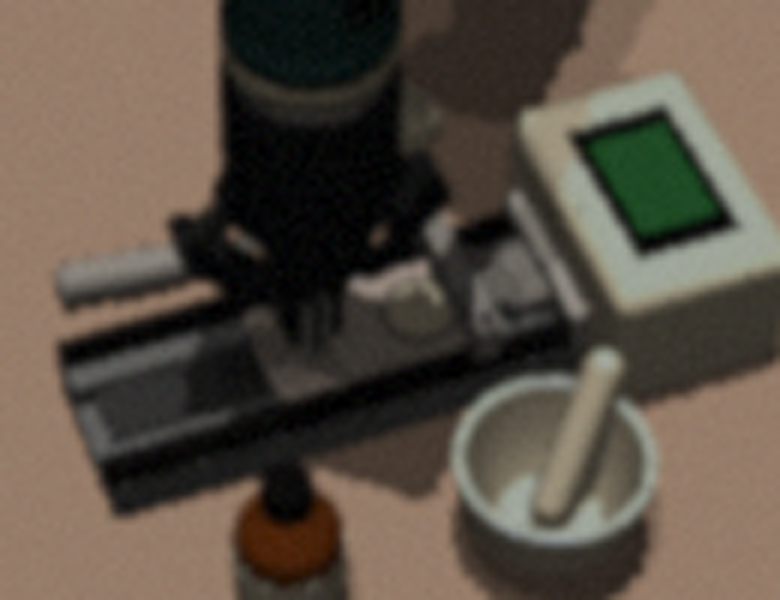

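The nose is now under the bridge and the force is steady. I'll go on toward the leaf spring and the stop.

```bash
python3 -m inch '[0,-0.05,-0.1,0.02,0,0,-0.05,-0.2,0.02,0,0,-0.05,-0.35,0.02,0,0,-0.05,-0.5,0.02,0,0,-0.05,-0.65,0.02,0,0,-0.05,-0.8,0.02,0,0,-0.05,-0.8,0.02,0]'; python3 -c "
from h import *
loc()"
```

```text
t: 7.0
tool_pos: [486.5, -38.7, 51.9]
orientation: [0.008, 0.979, 0.203, 0.01]
ft_force: [1.0, -10.2, 28.7]
grip_width: -0.004
t 7.0 reader x,y,z 9.8 -1.7 51.9 F fwd,lat,up -9.7 3.1 28.7 grip -0.004
```

```bash
python3 -m inch '[0,0,-0.1,0.02,0,0,0,-0.2,0.02,0,0,0,-0.3,0.02,0,0,0,-0.4,0.02,0,0,0,-0.4,0.02,0]'; python3 - <<'E'
from h import *
import cv2
loc()
im=[]
for c,b in(("scene",(260,140,130,100)),):
    i=robot.camera(c)[:,:,::-1];x,y,w,h=b
    im.append(cv2.resize(i[y:y+h,x:x+w],(780,600),interpolation=cv2.INTER_CUBIC))
cv2.imwrite("pics/a5.png",np.hstack(im))
E
```

```text
t: 7.5
tool_pos: [482.5, -29.6, 51.9]
orientation: [0.008, 0.979, 0.203, 0.009]
ft_force: [-1.6, -9.2, 32.0]
grip_width: -0.0
t 7.5 reader x,y,z 19.8 -1.6 51.9 F fwd,lat,up -7.8 5.1 32.0 grip -0.0
```

View pics/a5.png

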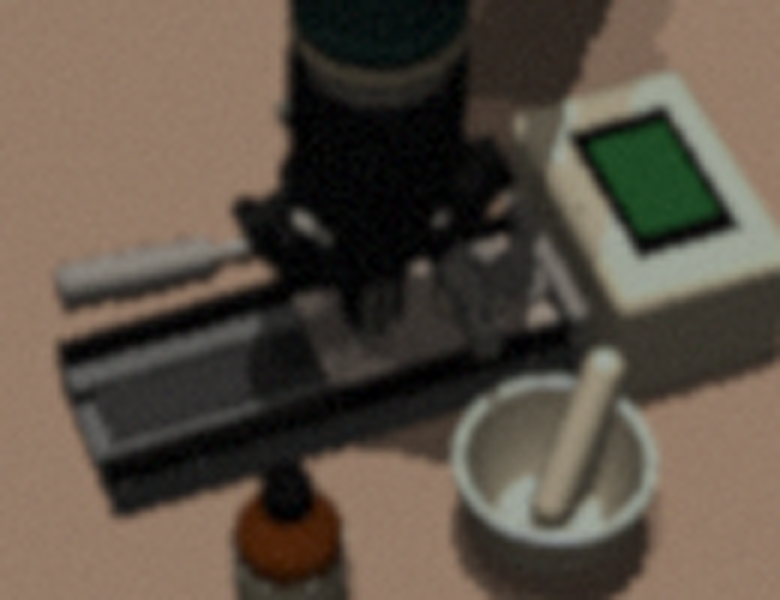

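```bash
python3 -m inch '[0,0,-0.1,0,0,0,0,-0.2,0,0,0,0,-0.3,0,0,0,0,-0.3,0,0,0,0,-0.3,0,0]'; python3 - <<'E'
from h import *
loc()
for cx in (40,45,50,52):
    for l in (-28,28): 
        P=RO+U*(cx-55)+W*l+[0,0,33];uv=pr('scene',P);print(cx,l,((uv+.5-[260,140])*6).round())
E
```

```text
t: 8.05
tool_pos: [481.8, -28.0, 51.9]
orientation: [0.014, 0.979, 0.203, 0.011]
ft_force: [5.7, -24.5, 24.6]
grip_width: 0.002
t 8.05 reader x,y,z 21.5 -1.6 51.9 F fwd,lat,up -24.7 4.5 24.6 grip 0.002
40 -28 [318. 392.]
40 28 [277. 302.]
45 -28 [329. 389.]
45 28 [287. 299.]
50 -28 [339. 386.]
50 28 [298. 296.]
52 -28 [343. 385.]
52 28 [302. 295.]
```

```bash
python3 -m inch '[0,0,-0.08,0.04,0,0,0,-0.15,0.08,0,0,0,-0.15,0.08,0,0,0,-0.15,0.08,0]'; python3 - <<'E'
from h import *
import cv2
loc()
im=[]
for c,b in(("scene",(260,140,130,100)),):
    i=robot.camera(c)[:,:,::-1];x,y,w,h=b
    im.append(cv2.resize(i[y:y+h,x:x+w],(780,600),interpolation=cv2.INTER_CUBIC))
cv2.imwrite("pics/a6.png",np.hstack(im))
E
```

```text
t: 8.45
tool_pos: [481.7, -27.7, 51.9]
orientation: [0.018, 0.979, 0.203, 0.012]
ft_force: [3.9, -33.1, 29.8]
grip_width: -0.001
t 8.45 reader x,y,z 21.8 -1.6 51.9 F fwd,lat,up -32.0 9.6 29.8 grip -0.001
```

View pics/a6.png

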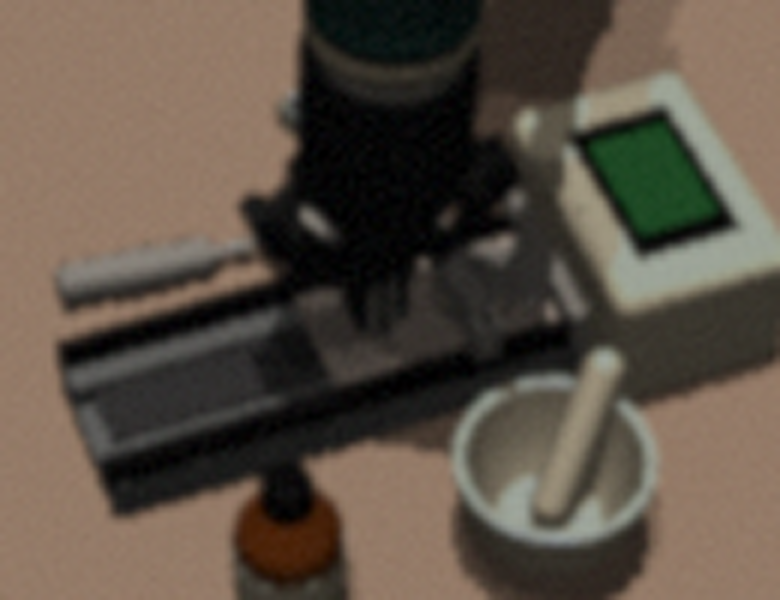

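The push force has risen to 32 N with almost no movement, which looks like the stop. To check, I'll rectify the images and measure the rear edge before releasing.

```bash
cat > rect.py <<'E'
from h import *
import cv2
def rect(c,im,z,s=4,x0=-125,x1=125,hw=35):
    q=[(x0,-hw),(x1,-hw),(x1,hw),(x0,hw)]
    src=np.float32([pr(c,RO+U*a+W*b+[0,0,z]) for a,b in q])
    dst=np.float32([((a-x0)*s,(hw-b)*s) for a,b in q])
    s2=3.2
    H=cv2.getPerspectiveTransform(src,np.float32([((a-x0)*s2,(hw-b)*s2) for a,b in q]))
    o=cv2.warpPerspective(im,H,(int((x1-x0)*s2),int(2*hw*s2)),flags=cv2.INTER_CUBIC)
    for a in range(-120,125,10):
        x=int((a-x0)*s2);cv2.line(o,(x,0),(x,10 if a%50 else 25),(0,255,255),1)
    return o
E
python3 - <<'E'
from rect import *
i=robot.camera('scene')[:,:,::-1].copy();cv2.imwrite('pics/s6.png',i)
o=np.vstack([rect('scene',cv2.imread('pics/scene0.png'),39),rect('scene',i,33)])
cv2.imwrite('pics/r6.png',o)
E
```

```text
(no output)
```

View pics/r6.png

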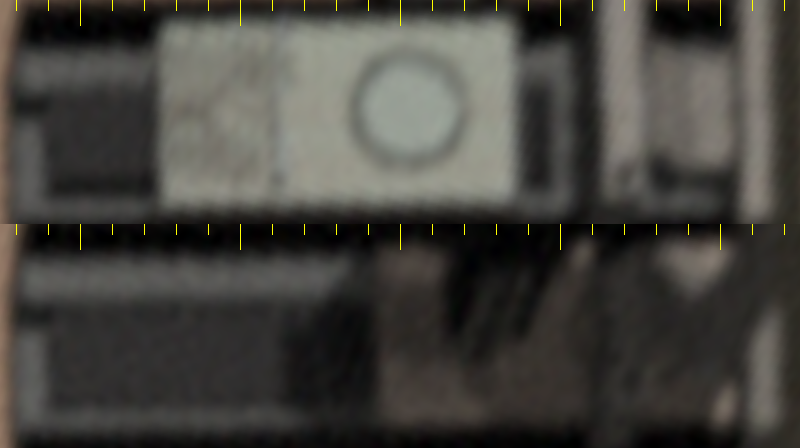

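Measured in the same frame, the rear edge moved about 68 mm. The bridge and base end show my reader origin was about 2.4 mm off, and the corrected distance to home is 67.6 mm. Together with the 32 N hard stop (the leaf takes at most 12 N), this says home. I'll take the push off and lift straight up.

```bash
python3 -m inch '[0,0,0.1,0,0,0,0,0.2,0,0,0,0,0.24,-0.1,0,0,0,0.28,-0.2,0,0,0,0.3,-0.3,0,0,0,0.32,-0.4,0,0,0,0.34,-0.55,0,0,0,0.34,-0.75,0,0,0,0.34,-1.2,0,0,0,0.34,-2,0,0,0,0.34,-3,0,0,0,0.34,-3,0]'; python3 - <<'E'
from rect import *
loc()
i=robot.camera('scene')[:,:,::-1].copy();cv2.imwrite('pics/s7.png',i)
o=np.vstack([rect('scene',i,33),rect('scene',i,39)])
cv2.imwrite('pics/r7.png',o)
cv2.imwrite("pics/a7.png",cv2.resize(i[140:240,260:390],(780,600),interpolation=cv2.INTER_CUBIC))
E
```

```text
t: 9.75
tool_pos: [475.0, -22.1, 118.1]
orientation: [0.001, 0.979, 0.203, 0.003]
ft_force: [0.7, -0.1, 0.1]
grip_width: 0.002
t 9.75 reader x,y,z 29.7 2.3 118.1 F fwd,lat,up -0.3 -0.6 0.1 grip 0.002
```

View pics/a7.png

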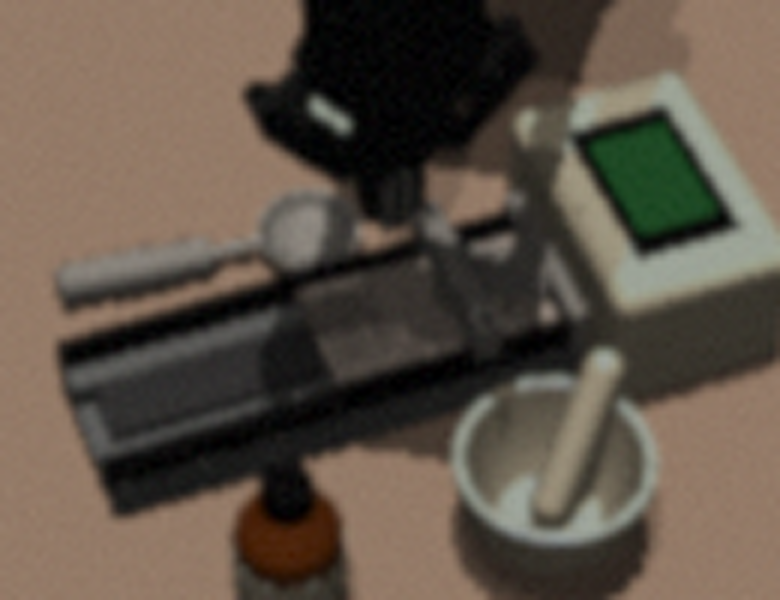

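View pics/r7.png

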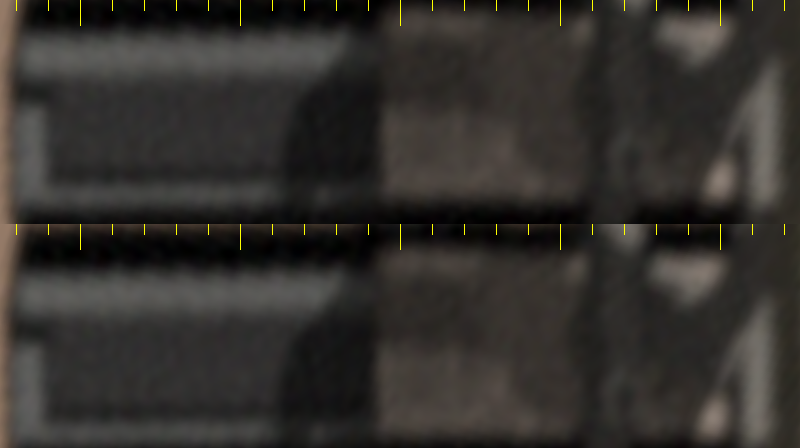

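The hand is off with zero force, and the carrier stayed put with its rear edge at (320,380). I'll move well clear for an unshadowed look.

```bash
python3 -m inch '[0,0,0,-2,0,0,0,0,-4,0,0,0,1,-5,0,0,0,3,-5,0,0,0,5,-5,0,0,0,7,-5,0,0,0,9,-5,0,0,0,11,-5,0,0,0,12,-5,0,0,0,12,-5,0]'; python3 - <<'E'
from rect import *
loc()
o=[]
for c in('scene','top'):
    i=robot.camera(c)[:,:,::-1].copy();cv2.imwrite(f'pics/{c}8.png',i)
    o.append(rect(c,i,35))
    for t in('carrier','pad','nose','stop','gate'):
        print(c,t,[(round(d['score'],2),np.round(d['centre'],1).tolist()) for d in robot.landmark_of(c,t)[:3]])
cv2.imwrite('pics/r8.png',np.vstack(o))
i=cv2.imread('pics/scene8.png');j=cv2.imread('pics/top8.png')
cv2.imwrite("pics/a8.png",np.hstack([cv2.resize(i[130:250,240:400],(400,300),interpolation=cv2.INTER_CUBIC),cv2.resize(j[160:280,250:410],(400,300),interpolation=cv2.INTER_CUBIC)]))
E
```

```text
t: 10.8
tool_pos: [591.9, -300.2, 235.3]
orientation: [-0.001, 0.98, 0.201, -0.002]
ft_force: [-0.2, 0.6, -1.4]
grip_width: 0.0
t 10.8 reader x,y,z -272.0 5.7 235.3 F fwd,lat,up 0.6 -0.1 -1.4 grip 0.0
scene carrier [(0.91, [329.5, 192.6]), (0.62, [271.8, 273.9]), (0.58, [236.4, 209.6])]
scene pad [(0.96, [256.9, 267.6]), (0.75, [315.9, 194.6]), (0.7, [245.5, 205.5])]
scene nose [(0.95, [349.8, 187.5]), (0.68, [215.3, 208.4]), (0.68, [290.6, 285.3])]
scene stop [(0.63, [348.8, 185.6]), (0.23, [316.7, 161.9])]
scene gate [(0.9, [331.1, 186.9])]
top carrier [(0.84, [382.0, 146.7]), (0.78, [326.7, 229.4]), (0.7, [333.8, 223.0])]
top pad [(0.73, [336.2, 224.4]), (0.73, [389.8, 152.4]), (0.65, [410.7, 219.8])]
top nose [(0.93, [301.4, 234.9]), (0.79, [361.0, 135.2])]
top stop [(0.85, [302.8, 237.1])]
top gate [(0.67, [320.0, 231.4])]
```

View pics/r8.png

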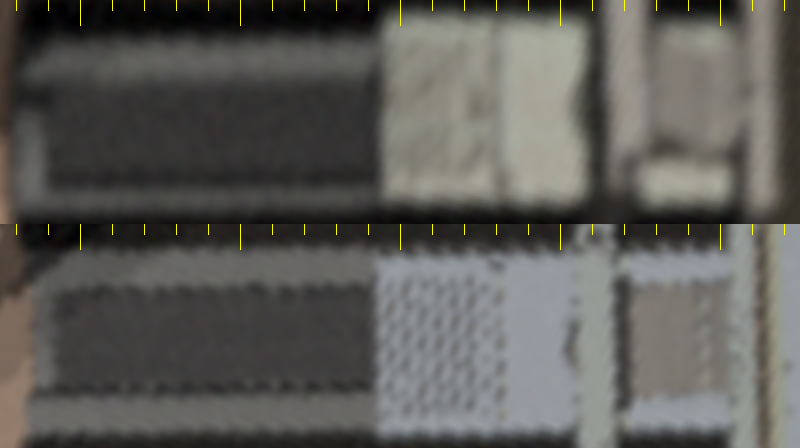

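View pics/a8.png

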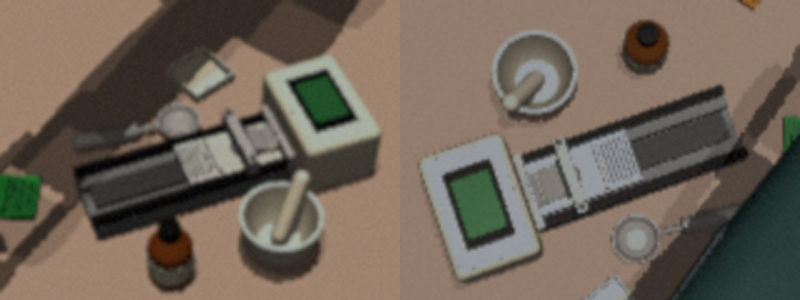

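```bash
python3 - <<'E'
from h import *
C={}
for c in('scene','top'):
    V=np.array(robot.camera_info(c)['view']);o=-V[:3,:3].T@V[:3,3]-RO;C[c]=(o@U,o@W,o[2]);print(c,np.round(C[c],0))
def tri(ps,pt,name):
    a=-125+ps/3.2;b=-125+pt/3.2
    # true x = a + (Cx-a)*(z-35)/(Cz-35)
    ks=(C['scene'][0]-a)/(C['scene'][2]-35);kt=(C['top'][0]-b)/(C['top'][2]-35)
    h=(b-a)/(ks-kt);print(name,'x',round(a+ks*h,1),'z',round(35+h,1),'k',round(ks,2),round(kt,2),'| at z35',round(a,1),round(b,1))
tri(382,376,'rear');tri(609,581,'bridge front top');tri(645,613,'bridge back top');tri(748,735,'stop front top');tri(18,30,'base end')
E
```

```text
scene [-254. -717.  996.]
top [  99.  173. 1242.]
rear x -7.0 z 40.4 k -0.26 0.09 | at z35 -5.6 -7.5
bridge front top x 57.4 z 58.8 k -0.33 0.03 | at z35 65.3 56.6
bridge back top x 67.3 z 62.0 k -0.34 0.03 | at z35 76.6 66.6
stop front top x 104.6 z 45.9 k -0.38 -0.01 | at z35 108.8 104.7
base end x -117.7 z 23.2 k -0.14 0.18 | at z35 -119.4 -115.6
```

```bash
python3 - <<'E'
import cv2,numpy as np
from h import *
import rect
def rz(c,im,z,x0,x1,hw,s):
    q=[(x0,-hw),(x1,-hw),(x1,hw),(x0,hw)]
    src=np.float32([pr(c,RO+U*a+W*b+[0,0,z]) for a,b in q]);dst=np.float32([((a-x0)*s,(hw-b)*s) for a,b in q])
    return cv2.warpPerspective(im,cv2.getPerspectiveTransform(src,dst),(int((x1-x0)*s),int(2*hw*s)),flags=cv2.INTER_CUBIC)
o=[rz(c,cv2.convertScaleAbs(cv2.imread(f'pics/{c}{n}.png'),alpha=1.6),33,55,130,34,5) for n in (0,8) for c in('scene','top')]
cv2.imwrite('pics/z8.png',cv2.resize(np.vstack([np.hstack(o[:2]),np.hstack(o[2:])]),(660,598)))
E
```

```text
(no output)
```

View pics/z8.png

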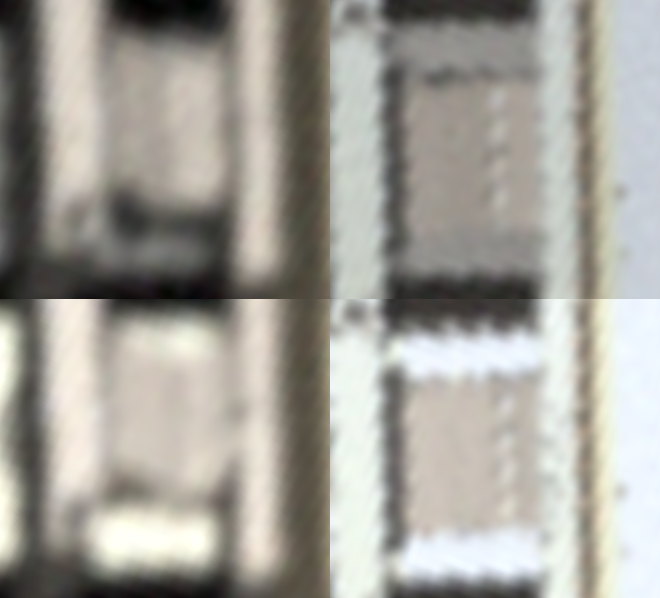

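```bash
python3 - <<'E'
import cv2,numpy as np
from h import *
for c in('top','scene'):
  im=cv2.imread(f'pics/{c}8.png',0).astype(np.float32)
  for lats in ((20,26),(-26,-20)):
    xs=np.arange(94,114,1.0);v=[]
    for x in xs:
        p=[pr(c,RO+U*x+W*l+[0,0,33]) for l in np.linspace(*lats,7)]
        m=np.float32(p).reshape(1,-1,2);v.append(cv2.remap(im,m[...,0],m[...,1],cv2.INTER_LINEAR).mean())
    print(c,lats,[(int(x),int(a)) for x,a in zip(xs,v)])
E
```

```text
top (20, 26) [(94, 137), (95, 137), (96, 139), (97, 143), (98, 144), (99, 143), (100, 141), (101, 140), (102, 141), (103, 143), (104, 145), (105, 148), (106, 150), (107, 150), (108, 148), (109, 141), (110, 131), (111, 116), (112, 100), (113, 93)]
top (-26, -20) [(94, 151), (95, 152), (96, 152), (97, 151), (98, 150), (99, 149), (100, 148), (101, 147), (102, 143), (103, 139), (104, 139), (105, 143), (106, 147), (107, 148), (108, 148), (109, 145), (110, 137), (111, 123), (112, 107), (113, 95)]
scene (20, 26) [(94, 138), (95, 140), (96, 142), (97, 143), (98, 142), (99, 141), (100, 137), (101, 133), (102, 129), (103, 123), (104, 118), (105, 112), (106, 108), (107, 106), (108, 108), (109, 113), (110, 120), (111, 126), (112, 131), (113, 133)]
scene (-26, -20) [(94, 141), (95, 141), (96, 141), (97, 142), (98, 143), (99, 144), (100, 142), (101, 135), (102, 124), (103, 111), (104, 97), (105, 85), (106, 77), (107, 77), (108, 84), (109, 96), (110, 109), (111, 121), (112, 130), (113, 135)]
```

In the top view there is no gap at the stop: the brightness dip there corresponds to under about 0.5 mm. The bystanders look unmoved, so I'll hand in.

```bash
python3 -c "
from h import *
robot.close_job();loc()"
```

```text
the job is handed in; nothing more can be done
the job is handed in; nothing more can be done
```

The carrier is loaded: pressed to the channel floor, slid under the bridge and leaf spring to the end stop, then released. I handed the job in at about 11 s.

- **Pressing:** I pressed the tail with the shut fingertips until the tool stopped going down at z = 51.9 mm, with 39.6 N downward. It then stayed pressed, at 22–32 N in the readings between moves, while it slid.
- **Stop:** At the end the push force rose to 32 N with only 0.3 mm of further movement.
- **Release:** I took the push off, lifted straight up and moved the hand about 300 mm back. The wrist force read about zero.
- **Last checks, agreeing:** With the hand clear, the top view shows no visible gap between nose and stop (I estimate under 0.5 mm). Before release, the rear edge had moved about 68 mm, against 67.6 mm needed.
- **Last check, disagreeing:** Triangulating the rear edge with the hand clear put the carrier's centre about 1.5 mm short of home, with about 1 mm uncertainty. I trusted the nose view and the hard stop over it.
- **Reader position:** My first estimate of the reader's origin was about 2.5 mm off along the channel. I corrected for it in these checks.
- **Other things on the bench:** The mortar, bottle, tray, spoon and reader looked unmoved in the last pictures. I compared them by eye only, and did not re-check the tape roll, jar or small bottle, which the arm did not go near at bench height.

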